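Rake fresh knob blanks into an even layer on the drying tray

TASK

The freshly cut knob blanks lie bunched towards the far end of the drying tray, some on top of others, and the near end is bare: take the hand rake from its rest and draw them out into one even layer, so that no blank lies on another and each third of the tray (far, middle, near) has at least two of the nine. Work only with the rake, never touching the blanks with the gripper, and let the tines rest lightly on the springy mesh as you draw, without leaning on it. Then lay the rake back in the notch of its rest, tines on the bench, and leave the other things on the bench alone.

Things in the scene. Friction and masses are not known exactly. Their poses are not given: they have to be found in the camera images.
- rim (a point): drying tray, a shallow open pine frame fixed to the bench, its floor a wire-mesh panel. The point is the centre of its opening, level with the tops of the walls, 60 mm above the bench. x along its long side to the far end, y across to the left, z up. Inside it measures 270 mm (x) by 170 mm (y); walls 14 mm thick. Far, middle and near thirds meet at x = +45 and -45 mm
- mesh (a joint): how far the springy wire mesh, the tray's bed, is pressed down, in m: about 1 mm for every 12 N, and it springs back. Level from side to side, it bellies a few mm along x. Its height is not measured and is to be found by touch: its two ends lie 15 to 27 mm below the wall tops, the belly up to 6 mm lower still
- rake_grip (a point): where to hold the hand rake: on its flat-sided wooden handle, 22 mm wide (y), 26 mm high (z), which runs from 35 mm ahead of this point to 124 mm behind it. Rake axes: x from handle to head, y to the left, z up, away from the tips. About 240 g, balanced about 25 mm ahead of this point. It starts in its rest, handle level, tips on the bench
- rake_tips (a point): middle of the line of the rake's six tine tips, 65 mm ahead of and 70 mm below rake_grip, same axes. Round tines 6 mm thick, 24 mm apart, the outer ones 60 mm to either side; above them a steel head bar 130 mm long (y), 10 mm thick (x), its underside 32 mm above the tips
- rest_notch (a point): middle of the floor of the notch in the rake's rest, a wooden block fixed to the bench; x along the handle towards the rake's head. Notch floor 57 mm above the bench, 36 mm wide (y), 24 mm long (x), cheeks 22 mm high. The rake lies with its grip point about 90 mm ahead of the notch along x, tips on the bench
- blank1_center (a point): centre of an octagonal hardwood knob blank, 31 mm over its corners, sawn by eye, 12 to 26 mm thick, 10 to 25 g, z up through its flat faces; starts in the far row
- blank2_center (a point): centre of an octagonal hardwood knob blank, 31 mm over its corners, sawn by eye, 12 to 26 mm thick, 10 to 25 g, z up through its flat faces; starts in the far row
- blank3_center (a point): centre of an octagonal hardwood knob blank, 31 mm over its corners, sawn by eye, 12 to 26 mm thick, 10 to 25 g, z up through its flat faces; starts in the second row, about 48 mm this side of the far row, with a clear strip of 10 mm or more between
- blank4_center (a point): centre of an octagonal hardwood knob blank, 31 mm over its corners, sawn by eye, 12 to 26 mm thick, 10 to 25 g, z up through its flat faces; starts in the second row, about 48 mm this side of the far row, with a clear strip of 10 mm or more between
- blank5_center (a point): centre of an octagonal hardwood knob blank, 31 mm over its corners, sawn by eye, 12 to 26 mm thick, 10 to 25 g, z up through its flat faces; starts in the second row, about 48 mm this side of the far row, with a clear strip of 10 mm or more between
- blank6_center (a point): centre of an octagonal hardwood knob blank, 31 mm over its corners, sawn by eye, 12 to 26 mm thick, 10 to 25 g, z up through its flat faces; starts in the front row, about 48 mm this side of the second, with a clear strip of 10 mm or more between
- blank7_center (a point): centre of an octagonal hardwood knob blank, 31 mm over its corners, sawn by eye, 12 to 26 mm thick, 10 to 25 g, z up through its flat faces; starts in the front row, about 48 mm this side of the second, with a clear strip of 10 mm or more between
- blank8_center (a point): centre of an octagonal hardwood knob blank, 31 mm over its corners, sawn by eye, 12 to 26 mm thick, 10 to 25 g, z up through its flat faces; starts on top of a blank of the front row
- blank9_center (a point): centre of an octagonal hardwood knob blank, 31 mm over its corners, sawn by eye, 12 to 26 mm thick, 10 to 25 g, z up through its flat faces; starts on top of a blank of the front row
- gouge: bystander: woodturning gouge, wooden handle and steel blade, 380 mm long, lying on the bench to the left of the tray; origin at the bench under its ferrule, x towards the blade
- wax_tin: bystander: round wax tin, 84 mm across, 46 mm high, on the bench beyond the rake's head; origin at the centre of its underside
- moisture_meter: bystander: black moisture meter 125 x 55 x 26 mm lying on the bench between the tray and the gouge; origin at the centre of its underside, x along its length
- mallet: bystander: turned wooden mallet standing on its head, 82 mm across, 218 mm high, to the right of the rake; origin at the centre of its underside

How it is judged:
By the outcome, as a careful person would: the job done as asked, in the order asked, and still so for the second after the job is handed in, with the robot touching nothing.
It also fails if it takes over 64 s, if anything falls off the work surface, if the arm or the gripper's body presses on something with over 40 N, if the wrist force passes 120 N, or if a joint passes its speed limit or range.

ROBOT

A 7-joint arm with a two-finger parallel gripper is mounted at the origin on the work surface. World frame = base frame: x ahead of the robot, y to its left, z up, the work surface at z = 0. Lengths are in mm, angles in rad, forces in N, time in s.
With the tool pointing down it reaches from about 350 to 900 mm from the base axis. Payload 19.9 kg.
Tool frame: the origin (TCP) lies at the very end of the fingers, on their centre line; the grasp point (between the pads) lies 19 mm behind it (bot.grip_depth is the z of the grasp point in the tool frame, in mm); z points along the fingers, y is the line along which they close (so a half turn about z gives the same grasp; the last joint's range is limited). The gripper opens to 85 mm and grips with 20 to 120 N. Pads are 22 mm wide; open, the fingers measure 114 mm over their backs; the gripper's body (76 mm by 85 mm) begins 54 mm behind the grasp point. The pads swing forward as they close: fully open they stand 13 mm farther back than shut.
Start: joints at [1.25, 0.417, -0.01, 1.614, 0.005, 1.111, -0.053], TCP at [171.997, -600.848, 231.26] pointing down, gripper open.
Joint ranges: [-2.81, 2.81], [-0.39, 2.02], [-1.27, 1.25], [0.06, 2.57], [-1.19, 4.33], [0.19, 2], [-2.82, 2.82]. Speed limits (rad/s): [1.89, 1.89, 2.39, 2.39, 3.01, 3.01, 3.01].

INTERFACE

Orientations are given as a unit quaternion [w, x, y, z].
In Python, from rig import bot, vision gives the robot as it stands. Calls block until the motion is done:
- bot.move_pose(position, orientation): joint-space move of the TCP to a pose.
- bot.move_straight(position, orientation=None, speed=150): straight line of the TCP; orientation=None keeps the orientation; speed is the mean speed in mm/s.
- bot.movej(angles): joint-space move.
- bot.let_go() and bot.clamp(force=None): open the fingers fully, or close them until they stop; force is the grip in N (None keeps the last).
- bot.wait(seconds).
- bot.solve_ik(position, orientation): joint angles nearest the present ones, or None.
- vision.read_camera(name): name is "side" or "top" or "wrist"; returns a dict with "img" (384x512x3 uint8, blue, green, red), "depth" (384x512 float32, mm along the optical axis (not along the pixel's ray), 0 where there is no reading), "intrinsics" (3x3 intrinsics, pixels), "R" (3x3) and "t" (3): a world point X has camera coordinates R X + t; the wrist camera has in their place "hand_eye" (4x4, takes a point from camera to tool coordinates, whose origin is the TCP and whose axes are the flange's). Camera axes: x right, y down, z forward; pixel columns grow to the right and rows downward; lengths in mm; the calibration is good to about 2 mm. The wrist camera is an equidistant fisheye: a pixel r from the principal point sees the ray r / f radians off the axis. A picture is of the moment at which its call begins: read the wrist's pose just before it.
A pose or a line that the arm cannot do raises bot.MotionError and nothing moves.
- bot.finish_job(): hands the job in; it is judged then, once.
Trained networks look in a picture, given as the dict that the camera call returned (one of the last four; its "shot" number tells which), for a name from the list of things; names that differ only in an ending like _2 or _b are one class to them, and where a whole thing is asked for, a point or a joint stands for the part that bears it (a point fixed in the world has none). Each returns a list of dicts, best first, with "confidence" (0 to 1); they miss things now and then, are a little off and sometimes report something else, mostly with a low value. They report only what shows in the picture. A call takes as long as a camera call.
- vision.boxes_of(picture, label): "point" ([x, y, z] in mm, in the coordinates of the camera as it stood for that picture, good to about 4 mm: the middle of the surface that is visible of it).
- vision.outline_of(picture, label): "region" (384x512 bool, what is visible of it).
- vision.place_of(picture, label): "point" ([x, y, z] in mm, in the coordinates of the camera as it stood for that picture, good to about 4 mm: a listed point, or the origin of a listed thing).
Readings, each from a call of its own:
- bot.get_time(): time.
- bot.get_qpos(): joint angles.
- bot.get_dq(): joint speeds.
- bot.get_effort(): joint torques, N m.
- bot.get_ee_pos(): TCP position.
- bot.get_ee_rot(): TCP orientation.
- bot.get_ft_force(): force on the tool from outside, world axes, zero at the start.
- bot.get_wrist_torque(): the same for the moment, N m.
- bot.get_grip_width(): opening from 0.0 (shut) to 1.0 (fully open).
- bot.get_grip_force(): force on a finger pad.
Only numpy, scipy, OpenCV 4.12 (cv2) and the standard library are available. Lean on these libraries where they do the work, as an engineer would, in place of code of your own. Each camera call takes 0.05 s, during which the arm holds its last target. There are 200 camera calls.

## Working session

There is one attempt and no reset: what is moved stays moved. The work goes in short steps, each a Python script; the robot and the scene stay as the last script left them, time stands still between calls to the robot, and variables do not carry over. Pictures are saved under pics/ and viewed, at most 10 in all, crops included, and the job is handed in when it is done.

```bash
mkdir -p pics; ls; cat > h.py <<'E'
import numpy as np, cv2
from rig import bot, vision
from scipy.spatial.transform import Rotation as Rn
def w(p,pt): return p["R"].T@(np.array(pt)-p["t"])
def shot(n,f=None):
    p=vision.read_camera(n)
    if f: cv2.imwrite("pics/"+f,p["img"])
    return p
def cloud(p):
    K=p["intrinsics"];d=p["depth"];v,u=np.mgrid[:384,:512]
    P=np.stack([(u-K[0,2])/K[0,0]*d,(v-K[1,2])/K[1,1]*d,d],-1)
    return (P-p["t"])@p["R"]
E
python3 - <<'E'
from h import *
for n in("top","side"):
    p=shot(n,n+"0.png"); print(n,p["t"],p["R"].T@-p["t"],p["intrinsics"][0])
    for l in ["rim","rake_grip","rake_tips","rest_notch","gouge","wax_tin","moisture_meter","mallet"]:
        for r in vision.place_of(p,l)[:2]: print(l,round(r["confidence"],2),w(p,r["point"]).round(0))
    for r in vision.place_of(p,"blank1_center"): print("b",round(r["confidence"],2),w(p,r["point"]).round(0))
a=cv2.imread("pics/top0.png");b=cv2.imread("pics/side0.png")
print(bot.get_time(),bot.get_ee_rot())
E
```

```text
pics
top [-21.45398891 527.44941221 995.6020098 ] [ 428.9603542    -1.93566876 1042.0536386 ] [352.30602053   0.         254.24217503]
rim 0.96 [570.  33.  60.]
rim 0.54 [435. 320.  -1.]
rake_grip 0.83 [ 458. -274.   66.]
rake_tips 0.82 [ 526. -276.    0.]
rest_notch 0.79 [ 373. -280.   55.]
gouge 0.6 [516. 427.  -0.]
wax_tin 0.8 [ 699. -242.    1.]
moisture_meter 0.56 [435. 318.  -1.]
mallet 0.92 [ 604. -432.    3.]
mallet 0.39 [ 371. -281.   55.]
b 0.59 [681.   5.  46.]
side [-530.08047176  149.58548279 1280.59447676] [  176.71318115 -1167.8609784    740.37593413] [413.62125308   0.         254.89644408]
rim 0.77 [575.  37.  63.]
rim 0.35 [631.  42.  51.]
rake_grip 0.71 [578.  62.  53.]
rake_grip 0.61 [ 460. -280.   73.]
rake_tips 0.76 [ 528. -277.    1.]
rake_tips 0.45 [ 703. -242.   -1.]
rest_notch 0.74 [ 374. -282.   61.]
gouge 0.84 [521. 428.   1.]
wax_tin 0.88 [ 702. -243.    1.]
wax_tin 0.71 [577.  62.  53.]
moisture_meter 0.76 [437. 317.   1.]
moisture_meter 0.4 [578.  60.  52.]
mallet 0.92 [ 609. -430.    5.]
b 0.45 [677.   7.  49.]
1.0 [-2.74813027e-05  9.90297592e-01  1.38962868e-01 -2.40424764e-05]
```

View pics/top0.png

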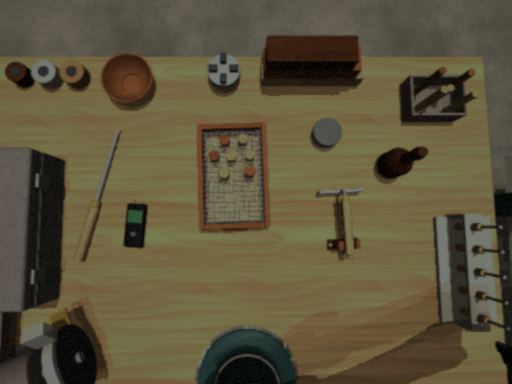

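```bash
python3 - <<'E'
from h import *
p=shot("top"); C=cloud(p)
# tray walls: z ~60
m=(abs(C[...,2]-60)<5)&(C[...,0]>350)&(C[...,1]>-150)&(C[...,1]<200)
r=cv2.minAreaRect(C[m][:,:2].astype(np.float32)); print("tray",r)
p_=C[m]
print("wall z",np.median(p_[:,2]))
m=(C[...,2]>55)&(C[...,2]<85)&(C[...,1]<-200)&(C[...,1]>-340)&(C[...,0]<560)
print("rake",cv2.minAreaRect(C[m][:,:2].astype(np.float32)), np.percentile(C[m][:,2],[5,50,95]))
# heightmap of tray
m=(C[...,0]>400)&(C[...,0]<740)&(C[...,1]>-80)&(C[...,1]<150)
v,u=np.where(m); img=C[...,2][v.min():v.max(),u.min():u.max()]
print(v.min(),v.max(),u.min(),u.max())
s=np.clip((img-30)/60*255,0,255).astype(np.uint8)
s=cv2.applyColorMap(s,cv2.COLORMAP_JET)
a=np.hstack([s,p["img"][v.min():v.max(),u.min():u.max()]])
cv2.imwrite("pics/crop0.png",cv2.resize(a,None,fx=4,fy=4,interpolation=cv2.INTER_NEAREST)); print(a.shape)
E
```

```text
tray ((667.3872680664062, 12.2100830078125), (255.57203674316406, 522.2515869140625), 80.76170349121094)
wall z 60.10214762492775
rake ((430.43658447265625, -288.877685546875), (61.20284652709961, 186.32972717285156), 83.51705932617188) [64.21594664 80.65538528 84.25200507]
0 383 1 511
(383, 1020, 3)
```

Top view: tray at px (198–270, 122–232); blanks in three rows at v≈140, 155 and 172; rake at (345, 190–255), head up (+x). Next, measure the yaws and heights.

```bash
python3 - <<'E'
from h import *
p=shot("top"); C=cloud(p); ok=p["depth"]>0
v,u=np.mgrid[:384,:512]
m=ok&(abs(C[...,2]-60)<4)&(u>190)&(u<278)&(v>115)&(v<240)
q=C[m][:,:2].astype(np.float32); r=cv2.minAreaRect(q); print("tray",r,np.median(C[m][:,2]))
m=ok&(C[...,2]>77)&(C[...,2]<90)&(u>325)&(u<365)&(v>196)&(v<262)
q=C[m]; r=cv2.minAreaRect(q[:,:2].astype(np.float32)); print("handle",r,np.median(q[:,2]))
q=C[m]; print(np.polyfit(q[:,0],q[:,1],1), q.min(0),q.max(0))
m=ok&(C[...,2]>35)&(C[...,2]<70)&(u>312)&(u<370)&(v>182)&(v<198)
q=C[m]; print("head",cv2.minAreaRect(q[:,:2].astype(np.float32)),np.polyfit(q[:,1],q[:,0],1))
c=p["img"][118:236,192:276]; z=C[118:236,192:276,2]
s=cv2.applyColorMap(np.clip((z-25)/65*255,0,255).astype(np.uint8),cv2.COLORMAP_JET)
a=np.hstack([c,s]); cv2.imwrite("pics/crop1.png",cv2.resize(a,None,fx=4.7,fy=5,interpolation=cv2.INTER_CUBIC))
E
```

```text
tray ((572.554443359375, 33.50476837158203), (298.3692626953125, 197.978271484375), 1.5070971250534058) 59.72857652946947
handle ((421.19873046875, -280.3231506347656), (166.4287872314453, 59.912208557128906), 3.538792610168457) 81.80904189515702
[ 4.79687462e-02 -3.00959085e+02] [ 338.20152183 -312.94869132   77.0251139 ] [ 504.27995384 -252.75707396   87.64885321]
head ((519.4824829101562, -275.87237548828125), (23.125856399536133, 127.90118408203125), 2.7488396167755127) [-4.96484554e-02  5.12011433e+02]
```

View pics/crop1.png

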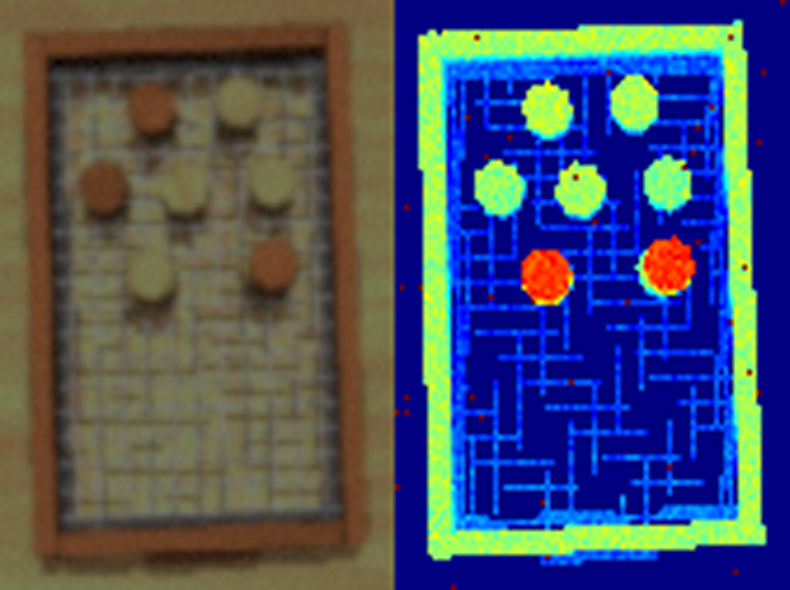

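```bash
cat >> h.py <<'E'
TR=np.array([572.5,33.5]); YAW=np.deg2rad(1.8)
def tray2w(x,y): c,s=np.cos(YAW),np.sin(YAW); return TR+[c*x-s*y,s*x+c*y]
def w2tray(P):
    c,s=np.cos(YAW),np.sin(YAW); d=P[...,:2]-TR
    return np.stack([c*d[...,0]+s*d[...,1],-s*d[...,0]+c*d[...,1],P[...,2]],-1)
def blanks(p,zmin=47):
    C=w2tray(cloud(p)); ok=(p["depth"]>0)&(abs(C[...,0])<128)&(abs(C[...,1])<80)&(C[...,2]>zmin)&(C[...,2]<110)
    n,L,S,_=cv2.connectedComponentsWithStats(cv2.morphologyEx(ok.astype(np.uint8),cv2.MORPH_OPEN,np.ones((2,2))))
    out=[]
    for i in range(1,n):
        if S[i,4]<8: continue
        q=C[L==i]; z=np.percentile(q[:,2],[10,50,90]); out.append((S[i,4],np.r_[np.percentile(q[:,0],[1,50,99]),np.percentile(q[:,1],[1,50,99]),z].round(1)))
    return out
E
python3 - <<'E'
from h import *
p=shot("top")
C=cloud(p); ok=p["depth"]>0
# wall edges fit
T=w2tray(C); m=ok&(abs(T[...,2]-60)<4)
for sg in(1,-1):
    k=m&(abs(T[...,0])<120)&(sg*T[...,1]>82)&(sg*T[...,1]<102); print("ywall",sg,np.polyfit(T[k][:,0],T[k][:,1],1),T[k][:,1].min(),T[k][:,1].max())
    k=m&(abs(T[...,1])<70)&(sg*T[...,0]>132)&(sg*T[...,0]<152); print("xwall",sg,np.polyfit(T[k][:,1],T[k][:,0],1))
for b in blanks(p): print(*b)
for x in range(-130,60,20):
    k=ok&(abs(T[...,0]-x)<10)&(abs(T[...,1])<75); z=T[k][:,2]; print(x,np.percentile(z,[10,50,90,97]).round(1))
E
```

```text
ywall 1 [-3.02003790e-03  9.16544519e+01] 84.40206672445515 99.09285967962826
xwall 1 [3.42106812e-03 1.41141781e+02]
ywall -1 [-4.36551997e-03 -9.19038211e+01] -99.26351144536912 -84.57597864404278
xwall -1 [ 6.19294389e-03 -1.42148601e+02]
88 [-144.6  100.6  116.   -47.7  -35.   -21.2   38.    59.5   62.3]
87 [ 54.3  99.4 113.3   1.   18.6  32.5  43.6  60.   62.7]
92 [43.8 55.5 70.3 37.4 49.8 62.4 38.  58.3 61.3]
88 [ 42.9  54.5  71.  -66.6 -53.1 -39.1   8.8  57.4  60.4]
91 [ 21.6  51.7  66.1 -15.    0.2  14.5   9.3  58.6  61.7]
109 [ -7.6   3.1  21.1 -67.3 -48.7 -34.3   9.8  78.2  80.5]
99 [-10.6   1.2  13.7   9.6  21.2  34.7  34.7  77.9  80.6]
-130 [ 5.7 40.3 60.1 61.6]
-110 [ 4.7  7.5 39.7 41.7]
-90 [ 4.9  7.9 39.1 40.9]
-70 [ 4.7  7.7 38.1 39.8]
-50 [ 4.9  7.6 37.1 39.5]
-30 [ 4.9  8.1 37.2 38.9]
-10 [ 5.1  8.5 77.5 80.3]
10 [ 5.5 35.2 79.6 81.2]
30 [ 5.   8.1 37.2 38.5]
50 [ 5.3 36.9 60.  61.9]
```

```bash
sed -i 's/deg2rad(1.8)/deg2rad(1.55)/' h.py; cat >> h.py <<'E'
def Q(psi): return [0,np.cos(psi/2),np.sin(psi/2),0]
GY=np.deg2rad(2.8); GP=np.array([460,-279,51.])
def log(s): print(s,"t=%.1f"%bot.get_time(),"ee",np.round(bot.get_ee_pos(),1),"F",np.round(bot.get_ft_force(),1),"w %.3f"%bot.get_grip_width())
E
python3 - <<'E'
from h import *
bot.move_pose(GP+[0,0,75],Q(GY)); log("above")
bot.move_straight(GP,speed=150); log("down")
bot.clamp(100); log("clamped"); print(bot.get_wrist_torque())
bot.move_straight(GP+[0,0,90],speed=150); log("up"); print(bot.get_wrist_torque())
p=shot("side","s1.png"); 
for l in("rake_tips","rake_grip"):
    print(l,[(round(r["confidence"],2),w(p,r["point"]).round(0)) for r in vision.place_of(p,l)[:2]])
p=shot("top","t1.png")
for l in("rake_tips","rake_grip"):
    print(l,[(round(r["confidence"],2),w(p,r["point"]).round(0)) for r in vision.place_of(p,l)[:2]])
C=cloud(p); m=(p["depth"]>0)&(abs(C[...,0]-530)<30)&(abs(C[...,1]+276)<62)&(C[...,2]>115)&(abs(C[...,1]+276)>20)
q=C[m]; print(len(q),cv2.minAreaRect(q[:,:2].astype(np.float32)),np.percentile(q[:,2],[10,50,90]),np.polyfit(q[:,1],q[:,0],1))
E
python3 -c "
import cv2;a=cv2.imread('pics/s1.png');cv2.imwrite('pics/s1c.png',cv2.resize(a[150:350,180:420],None,fx=3,fy=3))"
```

```text
above t=2.8 ee [ 459.7 -280.1  126.2] F [-0.4 -1.4 -0.4] w 0.999
down t=3.4 ee [ 460.2 -279.4   51.6] F [ 0.2  0.3 -0. ] w 1.000
clamped t=4.0 ee [ 460.2 -279.    51.5] F [-2.5  1.8  9.2] w 0.241
[0.37470149 0.45760669 0.15442726]
up t=4.8 ee [ 459.5 -278.8  140.1] F [-1.1 -0.4 -2.5] w 0.247
[-0.00855141  0.04332657  0.02752497]
rake_tips [(0.88, array([ 526., -273.,   90.])), (0.24, array([584., -11.,  69.]))]
rake_grip [(0.86, array([ 464., -280.,  162.]))]
rake_tips []
rake_grip [(0.58, array([ 458., -279.,  155.]))]
453 ((515.6849365234375, -273.83721923828125), (31.473630905151367, 118.04422760009766), 0.7570852041244507) [131.16878471 462.81703846 493.27513405] [-1.79941473e-01  4.70170100e+02]
```

View pics/s1c.png

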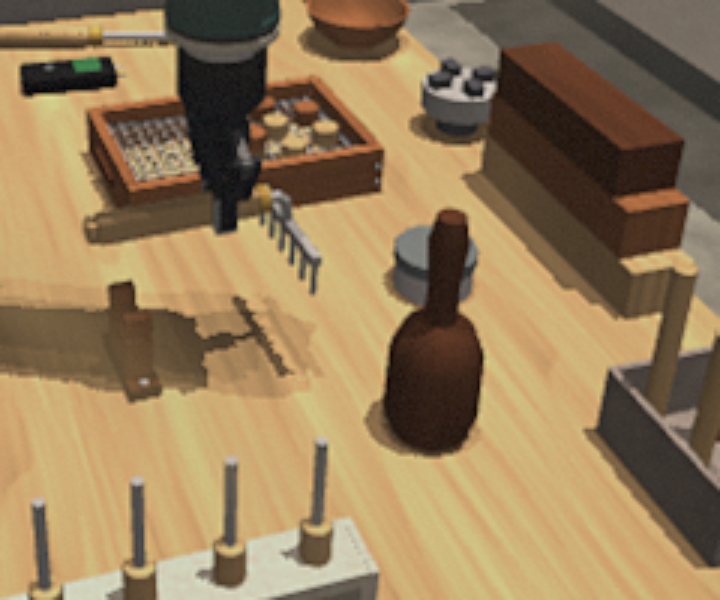

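```bash
cat >> h.py <<'E'
OFF=np.array([66.,0,-51])
def tip(x,y,z,dpsi=0):
    psi=YAW+dpsi; X,Y=tray2w(x,y); c,s=np.cos(psi),np.sin(psi)
    return np.array([X-c*OFF[0],Y-s*OFF[0],z-OFF[2]]),Q(psi)
def go(x,y,z,sp=150,dpsi=0): bot.move_straight(*tip(x,y,z,dpsi),speed=sp)
def wrist(f):
    e=np.array(bot.get_ee_pos());q=bot.get_ee_rot();p=vision.read_camera("wrist");cv2.imwrite("pics/"+f,p["img"])
    p["e"]=e;p["q"]=q;return p
def ww(p,pt):
    H=p["hand_eye"];t=H[:3,:3]@np.array(pt)+H[:3,3];q=p["q"]
    return Rn.from_quat([q[1],q[2],q[3],q[0]]).apply(t)+p["e"]
def wcloud(p):
    K=p["intrinsics"];d=p["depth"];v,u=np.mgrid[:384,:512];a=(u-K[0,2])/K[0,0];b=(v-K[1,2])/K[1,1]
    r=np.hypot(a,b);k=np.where(r>1e-6,np.tan(r)/np.maximum(r,1e-6),1);P=np.stack([a*k*d,b*k*d,d],-1)
    return ww_all(p,P)
def ww_all(p,P):
    H=p["hand_eye"];q=p["q"];Rm=Rn.from_quat([q[1],q[2],q[3],q[0]]).as_matrix()
    return (P@H[:3,:3].T+H[:3,3])@Rm.T+p["e"]
E
python3 - <<'E'
from h import *
bot.move_pose(*tip(30,-2,115)); log("over")
p=wrist("w1.png"); print([(round(r["confidence"],2),w2tray(ww(p,r["point"])).round(0)) for r in vision.place_of(p,"rake_tips")[:2]])
for r in vision.place_of(p,"blank1_center"): print(round(r["confidence"],2),w2tray(ww(p,r["point"])).round(0))
go(28,-2,72); log("down")
go(-38,-2,72,70); log("dragged")
p=wrist("w2.png")
for r in vision.place_of(p,"blank1_center"): print(round(r["confidence"],2),w2tray(ww(p,r["point"])).round(0))
a=cv2.imread("pics/w1.png");b=cv2.imread("pics/w2.png");cv2.imwrite("pics/w12.png",cv2.resize(np.hstack([a,b]),(800,300)))
E
```

```text
over t=6.3 ee [536.5  29.  165.8] F [-0.  -0.7 -2.5] w 0.239
[]
0.85 [107. -30.  52.]
down t=6.9 ee [534.6  30.2 123.1] F [ 0.2  0.2 -2.2] w 0.241
dragged t=8.0 ee [469.   28.7 123.1] F [ 0.4 -0.4 -2.7] w 0.244
```

View pics/w12.png

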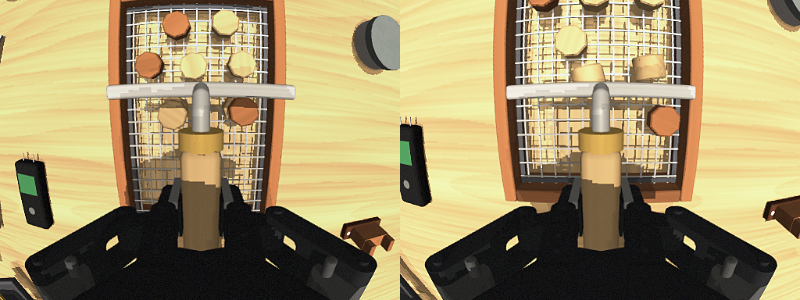

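```bash
python3 -c "
import cv2;a=cv2.imread('pics/w2.png');cv2.imwrite('pics/w2c.png',cv2.resize(a[0:190,120:400],None,fx=2.8,fy=2.8,interpolation=cv2.INTER_CUBIC))"
python3 - <<'E'
from h import *
p=shot("top")
for b in blanks(p,46): print(*b)
E
```

```text
91 [ 89.6 101.  115.4 -47.2 -34.6 -20.6  36.4  59.5  62.6]
93 [ 69.3  97.9 112.1   3.5  19.   33.1  34.5  60.4  63.5]
93 [43.  55.1 70.  37.6 49.9 62.8 37.7 57.9 60.3]
89 [ 43.   54.5  70.9 -66.4 -52.9 -38.9   9.8  57.2  59.4]
92 [ 40.7  51.7  66.8 -12.7   0.5  14.7   9.4  59.   61.8]
54 [-57.7   8.4  17.8  -7.8  19.   35.9  55.2  58.  449.8]
```

View pics/w2c.png

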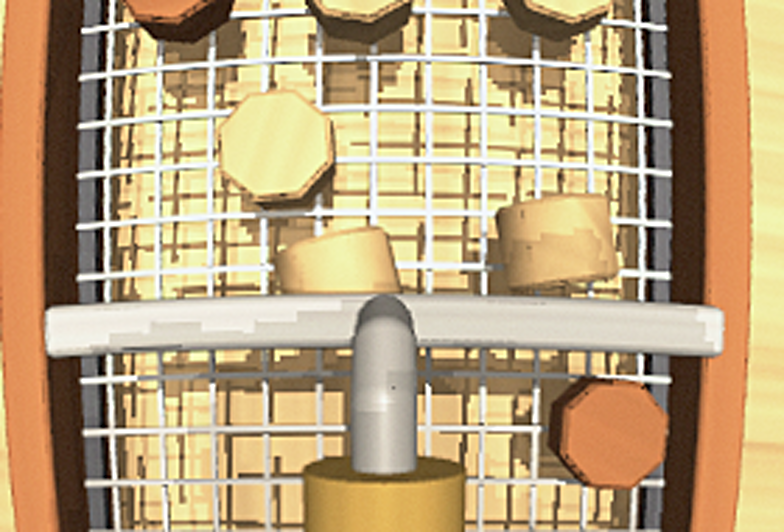

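```bash
python3 - <<'E'
from h import *
go(-38,-2,110,200)
p=wrist("w3.png"); log("up")
C=w2tray(wcloud(p)); ok=(p["depth"]>0)&(abs(C[...,0])<128)&(abs(C[...,1])<80)&(C[...,2]>46)&(C[...,2]<90)
n,L,S,_=cv2.connectedComponentsWithStats(ok.astype(np.uint8))
for i in range(1,n):
    if S[i,4]<30: continue
    q=C[L==i]; print(S[i,:4],np.percentile(q[:,0],[1,50,99]).round(),np.percentile(q[:,1],[1,50,99]).round(),np.percentile(q[:,2],[10,50,90,98]).round(1))
t=shot("top")
for b in blanks(t,46): print(*b)
a=cv2.imread("pics/w3.png");print(a.shape);cv2.imwrite("pics/w3c.png",cv2.resize(a[0:190,120:400],None,fx=2.8,fy=2.8,interpolation=cv2.INTER_CUBIC))
E
```

```text
up t=8.5 ee [468.6  28.6 160.7] F [ 0.5 -0.1 -4.1] w 0.244
[174   0  37  27] [43. 54. 65.] [38. 52. 67.] [53.1 59.  60.2 60.9]
[231   0  37  27] [40. 51. 61.] [-10.   4.  18.] [54.5 60.1 61.2 61.9]
[294   0  36  27] [43. 54. 64.] [-63. -48. -34.] [53.5 58.1 59.2 59.9]
[206  44  36  36] [-6.  7. 22.] [11. 24. 39.] [56.7 58.  59.1 59.6]
[290  75  38  31] [-29. -17.  -5.] [-60. -44. -31.] [59.1 65.5 67.7 68.6]
[219  86  40  20] [-29. -24. -15.] [-3. 11. 28.] [57.6 65.7 68.2 69. ]
[308 131  36  35] [-79. -65. -52.] [-76. -61. -47.] [57.  58.6 59.6 60.2]
91 [ 89.5 101.  115.3 -47.2 -32.7 -20.6  38.9  59.2  62.5]
93 [ 88.   98.8 112.6   6.7  18.9  33.   36.8  60.1  63.4]
93 [43.3 55.2 69.7 37.6 50.2 62.7 37.9 58.6 61.2]
88 [ 43.3  54.4  69.9 -66.3 -52.9 -38.9   9.5  57.2  60. ]
91 [ 22.1  50.8  66.9 -14.8   0.3  14.6   8.9  59.   61.6]
13 [-57.   14.4  17.2  -3.   18.8  30.1  55.9  58.3 487.9]
(384, 512, 3)
```

View pics/w3c.png

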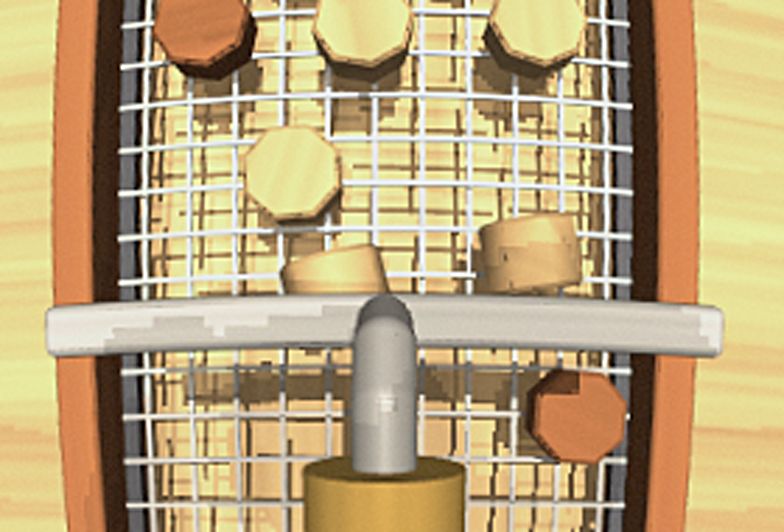

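Two blanks stand on edge near (x −17, y −44) and (−24, 11), and the red one lies flat at (−65, −61). I'll find the mesh by touch behind the red blank, draw it to the near end, then tip the two standing ones over.

```bash
cat >> h.py <<'E'
def fz(n=6):
    a=[]
    for _ in range(n): a.append(bot.get_ft_force()[2]); bot.wait(0.01)
    return np.mean(a)
def probe(x,y,z0,dpsi=0,thr=2.0,step=0.6):
    go(x,y,z0,100,dpsi); bot.wait(.1); b=fz(); z=z0
    while z>30:
        z-=step; go(x,y,z,15,dpsi); f=fz()
        if f-b>thr: break
    ee=bot.get_ee_pos(); print("probe",x,"cmd z",round(z,1),"ee tipz",round(ee[2]+OFF[2],2),"dF",round(f-b,1),"base",round(b,1),"t",round(bot.get_time(),1)); return z,f-b,b
E
python3 - <<'E'
from h import *
go(-44,-12,70,150)
z,f,b=probe(-44,-12,42)
x=-44
while x>-82:
    x-=9; go(x,-12,z,60); f=fz(4)-b; print(x,round(z,2),round(f,1)); z+=np.clip((f-2.5)/12,-.7,.7)
log("end")
go(x+4,-12,70); p=wrist("w4.png")
E
```

```text
probe -44 cmd z 37.2 ee tipz 37.3 dF 5.5 base -2.4 t 12.0
-53 37.2 8.4
-62 37.69 6.9
-71 38.05 6.6
-80 38.4 6.8
-89 38.75 7.6
end t=13.7 ee [417.3  17.3  89.7] F [-2.2 -0.4  4.6] w 0.241
```

```bash
cat >> h.py <<'E'
def wb(p,zmin=46):
    C=w2tray(wcloud(p)); ok=(p["depth"]>0)&(abs(C[...,0])<128)&(abs(C[...,1])<82)&(C[...,2]>zmin)&(C[...,2]<95)
    n,L,S,_=cv2.connectedComponentsWithStats(ok.astype(np.uint8))
    for i in range(1,n):
        if S[i,4]<30: continue
        q=C[L==i]; print("W x",np.percentile(q[:,0],[1,50,99]).round(),"y",np.percentile(q[:,1],[1,50,99]).round(),"z",np.percentile(q[:,2],[10,50,90]).round(1))
E
python3 - <<'E'
from h import *
go(8,-2,78,200); go(8,-2,62.5,100); log("set")
go(-42,-2,62.5,50); log("pushed")
go(-25,-2,105,200)
p=wrist("w5.png"); wb(p)
for b in blanks(shot("top")): print(*b)
log("")
a=cv2.imread("pics/w5.png");cv2.imwrite("pics/w5c.png",cv2.resize(a[0:215,120:400],None,fx=2.7,fy=2.7,interpolation=cv2.INTER_CUBIC))
E
```

```text
set t=15.0 ee [513.7  29.8 113.1] F [ 0.2 -1.  -2. ] w 0.242
pushed t=16.1 ee [464.8  28.6 113.5] F [-0.3 -0.  -1.1] w 0.241
W x [43. 56. 71.] y [39. 52. 67.] z [54.8 59.2 60.2]
W x [40. 53. 69.] y [-10.   4.  18.] z [58.  60.1 61.2]
W x [44. 56. 71.] y [-62. -48. -34.] z [54.4 58.2 59.3]
W x [-6.  7. 22.] y [11. 25. 39.] z [56.9 58.  59. ]
W x [-56. -43. -32.] y [-75. -60. -47.] z [58.6 60.  60.9]
W x [-64. -52. -39.] y [ 8. 13. 20.] z [58.1 59.3 60.1]
W x [-116. -101.  -89.] y [-74. -59. -46.] z [55.9 60.2 61.2]
91 [ 89.3 101.  115.3 -47.2 -34.6 -20.8  37.   59.3  62.1]
90 [ 87.3  98.7 112.9   6.8  18.9  33.   40.3  60.5  63.2]
92 [26.3 55.  69.8 31.2 50.1 62.7 39.5 57.8 61.1]
53 [-32.3  59.8  73.2 -66.4 -53.8 -36.7   8.8  57.8 395.1]
90 [-40.7  52.3  66.6 -18.    0.4  14.8  44.4  59.3  62.4]
 t=16.6 ee [480.9  29.  155.1] F [ 0.7 -0.2 -2.3] w 0.239
```

View pics/w5c.png

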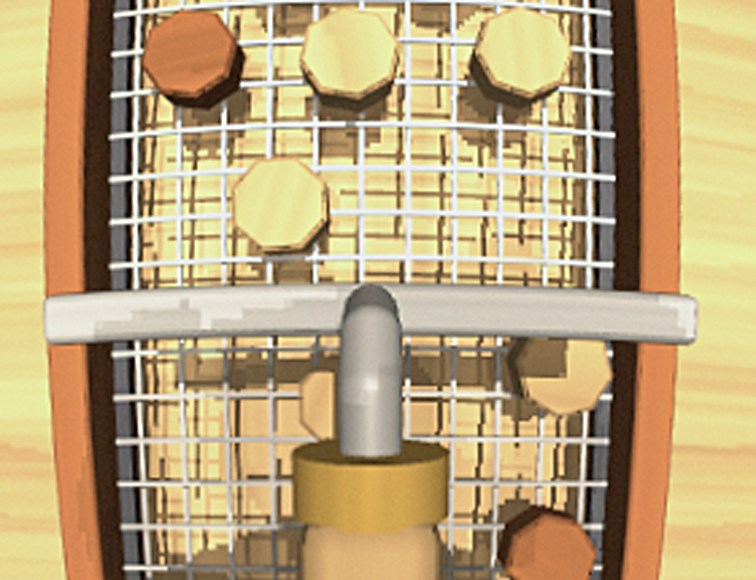

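```bash
cat >> h.py <<'E'
def draw(x0,x1,y,z0,n):
    z,f,b=probe(x0,y,z0); z-=max(0,(f-3.5)/-12)*0; z+=(3.5-f)/-12
    for x in np.linspace(x0,x1,n+1)[1:]:
        go(x,y,z,60); f=fz(3)-b; print(round(x),round(z,2),round(f,1)); z+=np.clip((f-3.5)/12,-.7,.7)
    go(x1+3,y,z+.5,60); go(x1+3,y,75,150); log("drawn")
E
python3 - <<'E'
from h import *
go(-20,-5,75,200); draw(-20,-54,-5,38.5,4)
go(20,0,105,250); go(77.5,1,95,250); go(77.5,1,70,150)
p=wrist("w6.png"); wb(p); log("above strip")
E
```

```text
probe -20 cmd z 36.7 ee tipz 36.79 dF 5.6 base -2.4 t 18.5
-28 36.87 6.0
-37 37.08 6.3
-46 37.31 6.6
-54 37.57 6.0
drawn t=20.4 ee [455.8  25.2 125.9] F [ 0.5 -0.5 -2.2] w 0.241
W x [ 88. 102. 116.] y [ 8. 22. 36.] z [60.3 61.5 62.5]
W x [ 90. 104. 118.] y [-44. -30. -16.] z [59.2 60.6 61.6]
W x [45. 58. 70.] y [39. 52. 67.] z [58.  59.4 60.3]
W x [43. 55. 68.] y [ 9. 13. 18.] z [59.4 60.3 61.3]
W x [45. 58. 70.] y [-62. -48. -34.] z [57.1 58.4 59.3]
W x [47. 56. 63.] y [-11.  -8.  -8.] z [58.8 60.  60.9]
W x [-5. 10. 22.] y [20. 28. 39.] z [56.9 58.1 59. ]
above strip t=21.6 ee [583.5  34.8 121.4] F [-0.7  0.4 -1.9] w 0.241
```

View pics/w6.png

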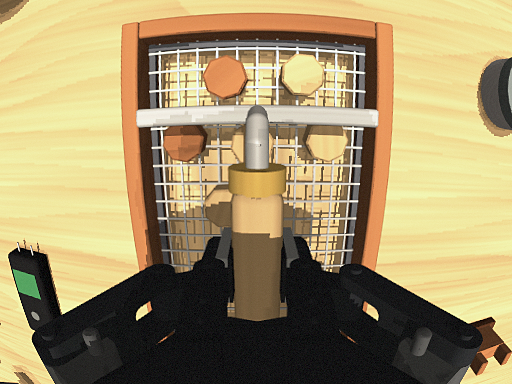

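Picture: the bar at v≈117 sits between the far row (v≈77) and the second row (v≈143). I'll check the bar's x in the same depth cloud, then draw the second row.

```bash
python3 - <<'E'
from h import *
p=wrist("w7.png"); C=w2tray(wcloud(p))
m=(p["depth"]>0)&(C[...,2]>98)&(C[...,2]<125)&(abs(C[...,1])<62)&(abs(C[...,1])>15)&(C[...,0]>50)&(C[...,0]<110)
q=C[m]; bx=np.percentile(q[:,0],[2,50,98]); print("bar",bx,np.percentile(q[:,2],[5,50,95]))
c=(bx[0]+bx[2])/2; dx=np.clip(79-c,-3,3); print("shift",dx)
x0=77.5+dx
draw(x0,31+dx,1,39,5)
go(-40,1,110,250)
p=wrist("w8.png"); wb(p); log("")
for b in blanks(shot("top")): print(*b)
E
```

```text
bar [73.19620761 77.70572513 82.24437842] [112.70416363 113.91532113 115.03502507]
shift 1.2797069843724103
probe 78.77970698437241 cmd z 37.2 ee tipz 37.32 dF 4.9 base -2.6 t 23.1
69 37.32 3.6
60 37.32 2.5
51 37.24 2.1
42 37.12 1.7
32 36.97 2.9
drawn t=25.5 ee [541.9  33.6 125.9] F [-0.1 -0.9 -3.4] w 0.242
W x [-15.  11.  31.] y [-12.  24.  61.] z [57.1 58.9 60.4]
W x [ 3. 16. 31.] y [-60. -46. -33.] z [56.3 58.  59.1]
W x [-80. -71. -59.] y [11. 14. 19.] z [58.6 59.9 60.7]
W x [-115.  -83.  -57.] y [-73. -57. -43.] z [58.2 60.5 61.6]
 t=26.0 ee [466.5  31.5 160.5] F [ 0.2  0.3 -2.3] w 0.245
89 [ 89.4 100.8 115.7 -47.2 -34.6 -20.6  39.6  58.7  62.5]
92 [ 87.9  98.6 112.9   6.8  19.   32.9  36.6  60.   62.5]
77 [-144.4   15.6   29.5  -31.5   43.8   58.6   55.1   59.   484.1]
45 [-105.5   18.9   27.3  -26.8   -4.1   10.2   57.1   59.9  488.5]
24 [-43.1  17.9  32.5 -64.8 -60.2 -49.3   8.4  56.3  58.1]
```

View pics/w8.png

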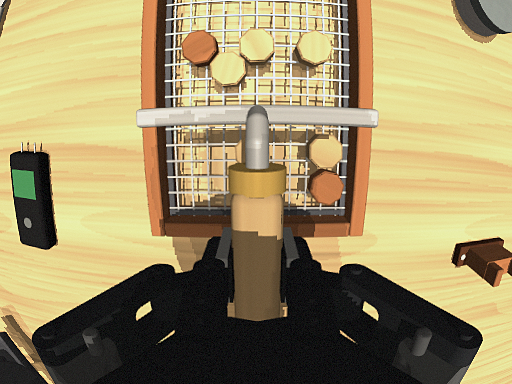

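```bash
python3 - <<'E'
from h import *
bot.move_pose(GP+[0,0,95],Q(GY)); log("above rest")
bot.move_straight(GP+[0,0,10],speed=120); b=fz(); log("near")
for d in (5,2.5,1.5,.8,.3,-.2):
    bot.move_straight(GP+[0,0,d],speed=25); f=fz(4)-b; print(d,round(f,1))
    if f>3: break
bot.wait(.2); log("down"); bot.let_go(); log("open")
bot.move_straight(GP+[0,0,100],speed=150)
bot.move_pose([300,-250,330],Q(GY)); log("away")
p=shot("top","t9.png")
for b in blanks(p): print(*b)
for n in("side","top"):
    q=p if n=="top" else shot("side","s9.png")
    for l in ("rake_grip","rake_tips"): print(n,l,[(round(r["confidence"],2),w(q,r["point"]).round(0)) for r in vision.place_of(q,l)[:1]])
a=cv2.resize(cv2.imread("pics/t9.png")[110:270,185:385],None,fx=2.9,fy=3.5,interpolation=cv2.INTER_CUBIC)
cv2.imwrite("pics/t9c.png",a)
E
```

```text
above rest t=27.2 ee [ 460.7 -277.6  145.9] F [-1.3  0.8 -1.9] w 0.243
near t=28.1 ee [ 460.5 -279.2   61.8] F [ 0.4  0.3 -3.1] w 0.244
5 -0.1
2.5 -0.8
1.5 -0.1
0.8 -0.3
0.3 5.8
down t=29.9 ee [ 460.1 -279.1   51.5] F [-2.6  0.7  6. ] w 0.241
open t=30.5 ee [ 460.  -279.    51.3] F [ 0.1 -0.2 -0.5] w 0.996
away t=32.3 ee [ 300.4 -250.   329. ] F [ 0.9 -1.3  0.1] w 1.004
88 [ 58.6 100.7 115.6 -47.2 -32.7 -20.8  36.   59.6  61.6]
90 [ 87.3  98.9 112.5   6.7  18.9  32.8  42.4  60.3  63.3]
273 [-16.    8.5  28.6 -14.6  22.   58.2  38.5  57.7  60.9]
86 [-19.6  14.4  29.4 -64.7 -51.4 -36.5  38.5  57.   60.3]
90 [-85.6 -74.2 -60.1 -74.5 -60.  -48.2  36.4  59.5  62.1]
87 [-87.5 -75.1 -63.3 -11.4   1.6  13.3  26.8  58.7  61.1]
85 [-122.8 -105.1  -93.3  -78.9  -63.3  -46.8   39.4   59.5   62.3]
side rake_grip [(0.67, array([ 464., -277.,   70.]))]
side rake_tips [(0.94, array([ 530., -276.,   -0.]))]
top rake_grip [(0.98, array([ 461., -277.,   69.]))]
top rake_tips [(0.67, array([ 529., -277.,   -3.]))]
```

View pics/t9c.png

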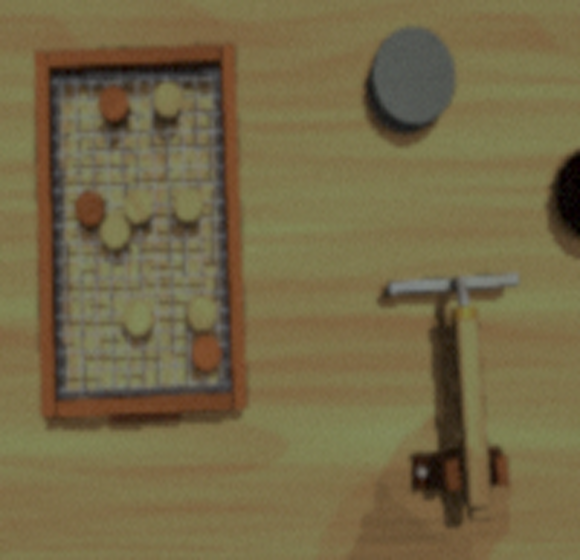

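The picture shows all nine blanks flat: 2 far, 4 middle, 3 near. The rake is back in its notch with the tines on the bench.

```bash
python3 -c "
from rig import bot
print(bot.finish_job())"
```

```text
the job is handed in; nothing more can be done
None
```

I handed the job in at about 32 s of the 64 s. All nine blanks lie flat in one layer (2 far, 4 middle, 3 near), and the rake is back in its notch with its tines on the bench. The tines pressed the mesh with at most about 8 N in any reading, and I kept the arm clear of the other things on the bench.

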